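Pull the spring clip off the bottle roller

TASK

Stop the paint-bottle roller: press its long yellow stop bar near its middle, so that both ends go down evenly, until it stays fully down. Then take the orange hooked pick from the rack, hook it through the eye of the spring clip on the one uncapped shaft end, pull the clip up out of its groove with the pick and not with the fingers, lift it away hanging on the hook and leave it in the steel dish. Hang the pick back upright in the rack slot it came from, and do not disturb the bottles, the figure, the cup or the other tools.

Things in the scene. Friction and masses are not known exactly. Their poses are not given: they have to be found in the camera images.
- roller: fixed paint-bottle roller: cream base, x -115..75, y +-102, 30 mm high, front is -x. Two black 36 mm rollers along y at x = +-28, axes 70 mm up, tops 88 mm. End plates' outer faces at y = +-101.5, tops 84 mm; 16 mm shafts stand out to y = +-116.5. Grooves 4 mm wide, 12 mm diameter at (x +-28, y +-108.5). One end, which varies, is bare but for the clip. Origin under the base, at table height
- stop_bar (a joint): press angle of the yellow stop bar (black ends) along the roller's front, rad: 0 up, 0.30 fully down. Bar 170 mm long (roller's y), 34 mm deep, hinged along its rear edge 75 mm in front of the roller's origin, 47 mm above the table; its front edge drops about 11 mm. About 6 N on its middle line moves it; it stays where it is pressed to
- bar_twist (a joint): twist of the stop bar about the roller's x axis, rad: 0 even, positive when its left (+y) end is higher. It yields by 1 rad per 15 N m, so a press far off the middle sends one end down first
- bar_middle (a point): middle of the stop bar's top face, 21 mm in front of its hinge line; about 52 mm above the table when up, 6 mm lower when fully down; y runs along the bar
- clip: brass-coloured flat spring clip, 2.5 mm thick: a C-ring, 22 mm outside, mouth down, its two sprung jaws in the groove, a round pull eye on top. Origin at the C's centre, on the shaft axis while fitted (70 mm up); z to the eye, y along the shaft. Jaws end 8 mm below, eye ends 31 mm above the origin. 11 to 13 N straight up on the eye opens the jaws; free after 10 mm. About 22 g
- clip_eye (a point): centre of the clip's pull eye, 21.5 mm above the clip's origin; hole 14 mm in diameter with its axis along the clip's y, ring 2.5 mm wide and 2.5 mm thick
- cap0: blue cap, 26 mm diameter, 20 mm long, fixed on one of the other shaft ends; origin at its middle on the shaft axis
- cap1: blue cap like cap0, on another shaft end
- cap2: blue cap like cap0, on another shaft end
- pick: orange hooked pick, upright and loose in a rack slot. Square handle 14 x 14 mm, 4 to 84 mm above the origin; collar 30 mm diameter, 4 mm thick, its underside (the origin) on the rack plate. 4 mm shank on the z axis down to 78 mm below; there a 3 mm wire hook runs 16 mm along +y, its last 2 mm bent up by 2.5 mm (top 74 mm below the origin). About 60 g
- pick_hook (a point): on the hook wire's axis, 10 mm along the pick's +y from the shank's axis and 78 mm below the pick's origin; the upturned end is 4 to 7.5 mm farther along +y. A clip set down on its jaws stands unsteadily: leaning on the shank it follows the hook as that is drawn back and stays on it; leaned the other way, towards the hook's end, with 4 mm or more of slack under the eye's top, it comes off
- pick_grip (a point): middle of the pick's handle, 48 mm above the pick's origin
- rack: plywood tool rack fixed to the table, 160 (x) x 66 (y) x 106 mm high. Through slots in its 6 mm top plate at x = -50, 0, 50, each 14 mm wide (x) and 44 mm long (y), hold three tools by their collars; which holds the pick varies. Tools are lifted straight up out and lowered straight in, hook along the slot either way round, till the collar lies on the plate. Origin under its centre
- dish: round steel parts dish fixed to the table, 104 mm across the rim, 22 mm high, straight wall 3 mm, inner floor 4 mm above the table and 96 mm across; origin under its centre
- green_bottle: bystander: green dropper bottle lying in the nip of the two rollers, 25 mm diameter, 76 mm long; origin at its middle, on its axis
- red_bottle: bystander: red dropper paint bottle with yellow cap, standing, 25 mm diameter, 76 mm tall; origin under its centre
- purple_bottle: bystander: purple dropper paint bottle with yellow cap, standing, 25 mm diameter, 76 mm tall; origin under its centre
- miniature: bystander: painted figure with a red hat on a white painting handle, standing, 36 mm diameter, 112 mm tall; origin under its centre
- cleaner_bottle: bystander: clear brush-cleaner bottle with blue label, standing, 50 mm diameter, 145 mm tall; origin under its centre
- water_cup: bystander: green water cup, standing, 68 mm diameter at the rim, 85 mm tall; origin under its centre
- scriber: bystander: straight scriber with green handle, hanging in another slot of the rack (same handle and collar as the pick); origin at the underside of its collar
- spatula: bystander: small modelling spatula with black handle, hanging in another slot of the rack (same handle and collar as the pick); origin at the underside of its collar
Things that resemble listed ones, but are neither listed nor needed, are in the scene too. Of the things that look like the dish, take the one that is farthest to the robot's right at the start. Of the things that look like the pick, the larger one is meant.

How it is judged (in metres and radians):
On the way, in this order (a step that is already met when the one before it is completed fails the run):
1. the stop bar is fully down (at least 0.26 rad of 0.30), both ends even, with the clip still in its groove (value of joint stop_bar above 0.26 rad and value of joint bar_twist between -0.02 and 0.02 rad and distance of clip from where it was at the start of the episode below 0.006 m), for 0.2 s.
2. the clip is out of its groove and hangs on the pick's hook, well above the shaft (distance between pick_hook and clip_eye below 0.014 m and z of clip in the frame of roller above 0.1 m and contact force between the fingers and clip below 0.3 N), for 0.2 s.
At the end, for the whole second after the job is handed in: The stop bar is fully down (at least 0.26 rad). The clip rests in the dish, its origin within 45 mm of the dish's centre and less than 32 mm above the table, off the hook. The pick hangs upright (within 0.12 rad) and at rest in the slot it came from, its origin within 12 mm of where it started (value of joint stop_bar above 0.26 rad and horizontal distance between clip and dish below 0.045 m and z of clip in the frame of dish below 0.032 m and linear speed of each of clip, pick below 0.02 m/s and contact force between clip and pick below 0.05 N and distance of pick from where it was at the start of the episode below 0.012 m and angle between pick's own z axis and vertical below 0.12 rad); the robot touches nothing.
It fails at once if the stop bar was pushed down unevenly (twisted by more than 0.03 rad, 5 mm from end to end) (value of joint bar_twist above 0.03 rad or value of joint bar_twist below -0.03 rad).
It fails at once if the clip was pulled from its groove before the roller was stopped (distance of clip from where it was at the start of the episode above 0.008 m and value of joint stop_bar below 0.2 rad).
It fails at once if the fingers, not the pick, worked on the clip in its groove (contact force between the fingers and clip above 0.5 N and distance of clip from where it was at the start of the episode below 0.015 m).
It fails at once if a bystander was disturbed (moved by more than 20 mm) (distance of any of green_bottle, red_bottle, purple_bottle, miniature, cleaner_bottle, water_cup, scriber, spatula from where it was at the start of the episode above 0.02 m).
It also fails if it takes over 72 s, if anything falls off the work surface, if the arm or the gripper's body presses on something with over 40 N, if the wrist force passes 120 N, or if a joint passes its speed limit or range.

ROBOT

A 7-joint arm with a two-finger parallel gripper is mounted at the origin on the work surface. World frame = base frame: x ahead of the robot, y to its left, z up, the work surface at z = 0. Lengths are in m, angles in degrees, forces in N, time in s.
With the tool pointing down it reaches from about 0.4 to 0.875 m from the base axis. Payload 6.5 kg.
Tool frame: the origin (TCP) lies at the very end of the fingers, on their centre line; the grasp point (between the pads) lies 19 mm behind it; z points along the fingers, y is the line along which they close (so a half turn about z gives the same grasp; the last joint's range is limited). The gripper opens to 85 mm and grips with 20 to 120 N. Pads are 22 mm wide; open, the fingers measure 114 mm over their backs; the gripper's body (76 mm by 85 mm) begins 54 mm behind the grasp point. The pads swing forward as they close: fully open they stand 13 mm farther back than shut.
Start: joints at [-73.522, 30.733, -0.252, 88.115, 0.149, 61.152, -4.079], TCP at [0.225, 0.61, 0.231] pointing down, gripper open.
Joint ranges: [-154.64, 154.64], [-21.42, 123.67], [-72.66, 72.17], [13.99, 137.28], [-74.86, 254.86], [10.95, 109.41], [-158.01, 158.01]. Speed limits (degrees/s): [136.94, 136.94, 180, 180, 180, 180, 180].

INTERFACE

Orientations are given as a 3x3 rotation matrix whose columns are the frame's x, y, z axes.
In Python, from workcell import state, cams, ctrl, regions_of, landmark_of gives the robot as it stands.
- The arm moves only by the tool apply_moves, never from a script. Its argument "commands" is a list of rows, each an object with "translation": the shift along the tool's x, y, z in cm, a list of three; "delta_rot": the turn, a rotation vector about the tool's x, y, z in rad, a list of three. A call has 1 to 20 rows; each row is the pose to reach, as a shift and turn from the pose commanded when the call began, along the tool's axes at that moment; what a row does not reach only later rows make up. A row lasts 1/8 s, in which the tool goes at most 62.5 mm and 10.7 degrees, less where a joint would pass 70% of its speed; a pose out of reach is approached as far as the arm can. A call with a gripper value outside its range is refused whole. "hand" is the closure, from 0 (fully open) to 1 (shut), set as the call begins (left out, the last holds). The fingers move at their own pace and stop on an object; the grip force is fixed at half the most. Time passes only in rows, so rows that repeat a pose let the fingers close. It gives the time, the measured TCP pose, the force, the opening and the grip force at its end, in the units of the state.
- state(): the state, without advancing time (a new reading comes with each control period).
- cams.grab_frame(name): name is "side" or "top"; returns a dict with "pixels" (480x640x3 uint8, blue, green, red), "mtx" (3x3 intrinsics, pixels), "distortion" ([k1, k2, p1, p2, k3] as OpenCV has them; the pictures are not rectified), "eye" and "attitude" of the camera in the world. Camera axes: x right, y down, z forward; pixel columns grow to the right and rows downward; lengths in m; the calibration is good to about 2 mm. A picture is of the moment at which its call begins. There is no depth.
- ctrl.sign_off(): hands the job in; it is judged then, once.
Trained networks look in the newest picture that a camera, given by its name, has taken for a name from the list of things; names that differ only in an ending like _2 or _b are one class to them, and where a whole thing is asked for, a point or a joint stands for the part that bears it (a point fixed in the world has none). Each returns a list of dicts, best first, with "p" (0 to 1); they miss things now and then, are a little off and sometimes report something else, mostly with a low value. They report only what shows in the picture. A call takes as long as a camera call. They do not tell look-alikes from the thing itself.
- regions_of(camera, query): "region" (480x640 bool, what is visible of it) and "extent" ([centre column, centre row, width, height] in pixels, round what is visible of it).
- landmark_of(camera, query): "position" ([row, column] in pixels: a listed point, or the origin of a listed thing).
The state is a dict: "time_s": time; "joint_positions": joint angles; "joint_vel": joint speeds; "joint_torque": joint torques, N m; "eef_pos": TCP position; "orientation": TCP orientation; "force": force on the tool from outside, world axes, zero at the start; "wrist_torque": the same for the moment, N m; "gripper_width": finger opening in m; "gripper_force": force on a finger pad.
Only numpy, scipy, OpenCV 4.12 (cv2) and the standard library are available. Lean on these libraries where they do the work, as an engineer would, in place of code of your own. Each camera call takes 0.05 s, during which the arm holds its last target. There are 200 camera calls.

## Working session

There is one attempt and no reset: what is moved stays moved. The work goes in short steps, Python scripts to look and compute and a tool call to move; the robot and the scene stay as the last step left them, time stands still between calls to the robot, and variables do not carry over. Pictures are saved under pics/ and viewed, at most 10 in all, crops included, and the job is handed in when it is done.

Besides the shell and the picture viewer there is one more tool, called after "Emit:" by a JSON object that holds its "op" and its "data", one argument or row to a line. apply_moves: Moves the arm, as the interface text tells. Its arguments: {"type":"object","properties":{"commands":{"type":"array"},"hand":{"type":"number"}},"required":["commands"]}

```bash
mkdir -p pics; ls; cat > h.py <<'E'
import numpy as np, cv2
from workcell import state, cams, ctrl, regions_of, landmark_of
def grab(c,fn=None):
    f=cams.grab_frame(c)
    if fn: cv2.imwrite('pics/'+fn,f['pixels'])
    return f
def ray(f,rc):
    K=np.array(f['mtx'],float);D=np.array(f['distortion'],float)
    u=cv2.undistortPoints(np.array([[[rc[1],rc[0]]]],float),K,D)[0,0]
    d=np.array(f['attitude'])@np.array([u[0],u[1],1.]);return np.array(f['eye'],float),d/np.linalg.norm(d)
def atz(f,rc,z):
    o,d=ray(f,rc);return o+d*(z-o[2])/d[2]
def tri(f1,p1,f2,p2):
    o1,d1=ray(f1,p1);o2,d2=ray(f2,p2)
    s=np.linalg.lstsq(np.c_[d1,-d2],o2-o1,rcond=None)[0]
    a,b=o1+s[0]*d1,o2+s[1]*d2;return (a+b)/2,np.linalg.norm(a-b)
def proj(f,P):
    R=np.array(f['attitude']);p=R.T@(np.array(P,float)-np.array(f['eye']))
    q=cv2.projectPoints(p[None],np.zeros(3),np.zeros(3),np.array(f['mtx'],float),np.array(f['distortion'],float))[0][0,0];return q[::-1]
E
python3 - <<'E'
from h import *
np.set_printoptions(precision=3,suppress=True)
F={c:grab(c,c+'0.png') for c in('side','top')}
for c in F: print(c,np.array(F[c]['eye']),np.array(F[c]['attitude']).round(2).tolist(),np.array(F[c]['mtx'])[0])
for q in ['roller','bar_middle','clip','clip_eye','cap0','pick','pick_hook','pick_grip','rack','dish','scriber','spatula','miniature','water_cup','red_bottle','purple_bottle','cleaner_bottle','green_bottle']:
    for c in F:
        print(q,c,[(round(d['p'],2),np.round(d['position'],1).tolist()) for d in landmark_of(c,q)][:4])
print(state())
E
```

```text
pics
side [0.377 0.757 0.551] [[-0.97, -0.1, 0.2], [-0.23, 0.48, -0.85], [-0.01, -0.87, -0.49]] [488.372   0.    313.758]
top [ 0.478 -0.018  1.212] [[0.02, -1.0, 0.06], [-1.0, -0.02, 0.01], [-0.01, -0.06, -1.0]] [581.616   0.    306.879]
roller side [(0.92, [282.0, 304.0])]
roller top [(0.75, [221.5, 315.0]), (0.51, [133.1, 218.9])]
bar_middle side [(0.72, [263.4, 351.6]), (0.29, [341.1, 165.5])]
bar_middle top [(0.58, [268.5, 321.9]), (0.53, [267.3, 142.6])]
clip side [(0.42, [282.3, 313.9])]
clip top [(0.72, [269.0, 400.6]), (0.52, [236.7, 265.2])]
clip_eye side [(0.58, [278.0, 313.4]), (0.49, [374.2, 308.5])]
clip_eye top [(0.39, [240.4, 262.5])]
cap0 side [(0.79, [285.1, 281.1]), (0.49, [228.8, 289.9]), (0.46, [225.3, 319.7])]
cap0 top [(0.57, [221.8, 368.4]), (0.52, [198.9, 368.5]), (0.51, [214.5, 260.7])]
pick side [(0.82, [339.2, 298.1]), (0.7, [373.8, 309.1])]
pick top [(0.55, [244.7, 199.0]), (0.51, [265.8, 135.2])]
pick_hook side [(0.93, [421.2, 308.7]), (0.66, [343.9, 313.5]), (0.65, [372.7, 351.8]), (0.3, [277.4, 313.6])]
pick_hook top [(0.78, [267.4, 141.8]), (0.44, [24
[... 1070 characters left out ...]
side [(0.71, [244.6, 299.6]), (0.47, [369.5, 390.0]), (0.26, [431.3, 309.8])]
green_bottle top [(0.94, [215.9, 324.0])]
{'time_s': 1.9, 'joint_positions': array([-73.52 ,  30.733,  -0.251,  88.117,   0.148,  61.152,  -4.081]), 'joint_vel': array([-0.037, -0.013,  0.025, -0.046,  0.038,  0.06 ,  0.041]), 'joint_torque': array([  0.   , -58.332,   1.048, -25.944,   0.013,   0.002,   0.   ]), 'eef_pos': array([0.225, 0.61 , 0.231]), 'orientation': array([[-0.938,  0.346,  0.   ],
       [ 0.346,  0.938, -0.   ],
       [-0.   , -0.   , -1.   ]]), 'force': array([ 0.447,  0.119, -0.116]), 'wrist_torque': array([-0.01 ,  0.033,  0.002]), 'gripper_force': 0.0, 'gripper_width': 0.08538787929833425}
```

View pictures.

View pics/side0.png

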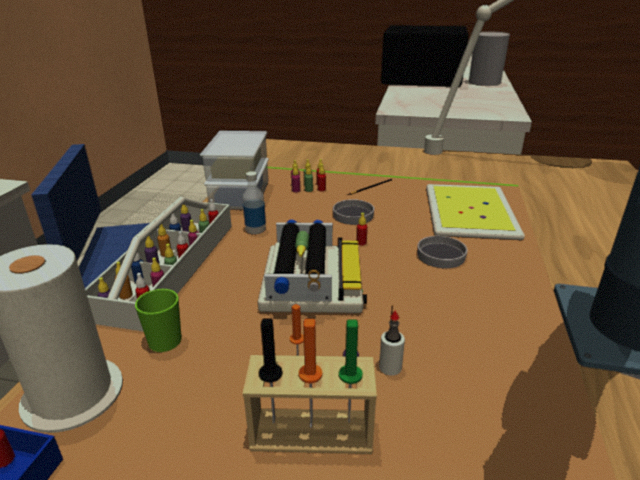

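View pics/top0.png

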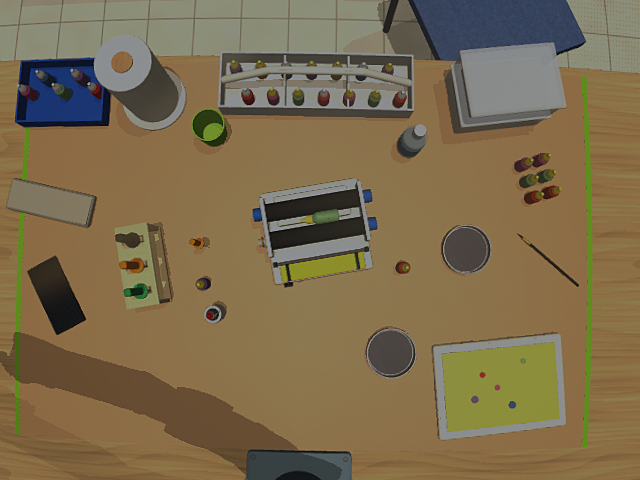

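```bash
python3 - <<'E'
from h import *
np.set_printoptions(precision=4,suppress=True)
s=cv2.imread('pics/side0.png');t=cv2.imread('pics/top0.png')
a=cv2.resize(s[295:455,240:400],(400,400),interpolation=cv2.INTER_CUBIC)
b=cv2.resize(s[235:315,255:375],(400,267),interpolation=cv2.INTER_CUBIC)
c=cv2.resize(t[175:295,235:385],(400,320),interpolation=cv2.INTER_CUBIC)
d=cv2.resize(t[215:315,110:220],(400,364),interpolation=cv2.INTER_CUBIC)[:280]
o=np.zeros((600,800,3),np.uint8)
o[:400,:400]=a;o[:267,400:]=b;o[270:590,400:]=c;cv2.imwrite('pics/crop1.png',cv2.convertScaleAbs(o,alpha=1.5))
S=cams.grab_frame('side');T=cams.grab_frame('top')
import pickle;pickle.dump((S,T),open('ST.pkl','wb'))
for n,ps,pt in [('capL',(285.1,281.1),(214.5,260.7)),('capRb',(228.8,289.9),(198.9,368.5)),('capRf',(225.3,319.7),(221.8,368.4)),('eye',(278,313.4),(240.4,262.5)),
 ('pick',(373.8,309.1),(265.8,135.2)),('pickgrip',(348.6,310.2),(262.9,129)),('scr',(374.3,350.8),(293.3,140.5)),('spat',(375.5,271.1),(242.7,128.9)),('bar',(263.4,351.6),(268.5,321.9)),('dish',(214.7,354.8),(247.8,463.5)),('mini/fig',(367.9,391.1),(313.6,216.5)),('rack',(433.3,311.2),(269.1,152.6)),('roller',(282,304),(221.5,315))]:
    print(n,*tri(S,ps,T,pt))
for n,pt,z in [('dish',(247.8,463.5),.0),('roller',(221.5,315),0),('pick',(265.8,135.2),.106),('scr',(293.3,140.5),.106),('spat',(242.7,128.9),.106),('eye',(240.4,262.5),.0915),('bar',(268.5,321.9),.052),('grip',(262.9,129),.154)]: print(n,atz(T,pt,z))
for n,pt,z in [('pick',(373.8,309.1),.106),('scr',(374.3,350.8),.106),('spat',(375.5,271.1),.106),('hook',(421.2,308.7),.028),('eye',(278,313.4),.0915),('grip',(348.6,310.2),.154)]: print('side',n,atz(S,pt,z))
E
```

```text
capL [0.5964 0.0842 0.063 ] 0.0030141092813651344
capRb [ 0.6359 -0.1295  0.0581] 0.010445838202789893
capRf [ 0.5798 -0.1302  0.073 ] 0.007437596072619301
eye [0.5418 0.0773 0.0811] 0.001116051046211794
pick [0.4883 0.322  0.1055] 0.002511283526952636
pickgrip [0.4898 0.321  0.146 ] 0.0041358234132829776
scr [0.4365 0.3102 0.1042] 0.004553814944704366
spat [0.533  0.336  0.1067] 0.0032738457730019954
bar [ 0.4916 -0.0399  0.045 ] 0.002651538673780781
dish [ 0.5357 -0.3395 -0.0001] 0.007214708340050284
mini/fig [ 0.393   0.1776 -0.0016] 0.0020715292705066795
rack [ 0.4856  0.3188 -0.0075] 0.007555217116320377
roller [ 0.5872 -0.0251 -0.002 ] 0.0033225440478008594
dish [ 0.5393 -0.339   0.    ]
roller [ 0.5887 -0.0248  0.    ]
pick [0.487  0.3216 0.106 ]
scr [0.4343 0.3094 0.106 ]
spat [0.5315 0.3357 0.106 ]
eye [0.5418 0.0765 0.0915]
bar [ 0.4902 -0.04    0.052 ]
grip [0.4917 0.3189 0.154 ]
side pick [0.4894 0.3226 0.106 ]
side scr [0.4385 0.3124 0.106 ]
side spat [0.535  0.3355 0.106 ]
side hook [0.4897 0.3294 0.028 ]
side eye [0.5376 0.0923 0.0915]
side grip [0.4855 0.3294 0.154 ]
```

View pics/crop1.png

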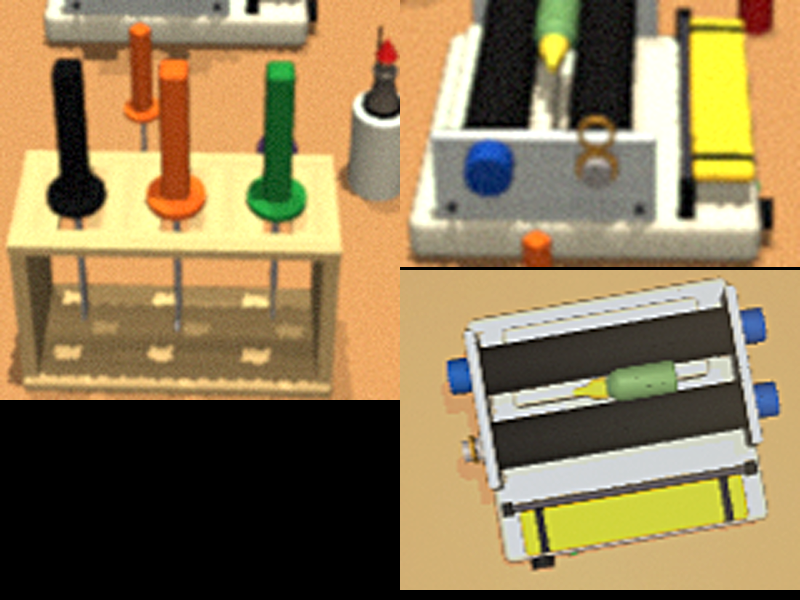

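```bash
python3 - <<'E'
from h import *
import pickle;S,T=pickle.load(open('ST.pkl','rb'))
np.set_printoptions(precision=4,suppress=True)
def rect(mask,z,box):
    m=np.zeros_like(mask);x0,x1,y0,y1=box;m[y0:y1,x0:x1]=mask[y0:y1,x0:x1]
    cs=max(cv2.findContours(m,cv2.RETR_EXTERNAL,cv2.CHAIN_APPROX_NONE)[0],key=cv2.contourArea)
    p=np.array([atz(T,(q[0][1],q[0][0]),z)[:2] for q in cs],np.float32)
    return cv2.minAreaRect(p*1000)
h=cv2.cvtColor(T['pixels'],cv2.COLOR_BGR2HSV)
y=cv2.inRange(h,(22,150,60),(35,255,255));k=np.ones((9,9),np.uint8)
print('yellow',rect(cv2.morphologyEx(y,cv2.MORPH_CLOSE,k),.052,(255,385,240,295)))
b=cv2.inRange(h,(0,0,0),(180,255,65))
print('blk rear',rect(b,.085,(255,375,185,217)),'front',rect(b,.085,(255,375,212,250)))
o=cv2.inRange(h,(3,180,60),(12,255,255));print('orange',rect(o,.17,(110,160,250,280)))
pk=np.array([.4875,.322,.106]);pickdir=np.deg2rad(14.5)
ya=np.array([-np.sin(pickdir),np.cos(pickdir),0])
for n,P in [('shank',pk-[0,0,.078]),('tip+',pk-[0,0,.078]+.016*ya),('tip-',pk-[0,0,.078]-.016*ya),('o',pk),('top',pk+[0,0,.084])]: print(n,'side',proj(S,P),'top',proj(T,P))
cv2.imwrite('pics/hook.png',cv2.resize(cv2.convertScaleAbs(S['pixels'][385:445,280:340],alpha=2),(600,600),interpolation=cv2.INTER_CUBIC))
print('caps',[atz(T,p,.07) for p in[(214.5,260.7),(198.9,368.5),(221.8,368.4)]])
for r in regions_of('side','pick')[:3]+regions_of('side','clip')[:2]: print(r['p'],r['extent'])
E
```

```text
yellow ((494.5132141113281, -40.72943878173828), (33.30986785888672, 167.68507385253906), 10.898866653442383)
blk rear ((606.5830078125, -19.61932373046875), (62.01219177246094, 185.71144104003906), 10.851346015930176) front ((552.555908203125, -30.680580139160156), (56.27418899536133, 186.68553161621094), 13.388779640197754)
orange ((491.4675598144531, 308.0516357421875), (18.220943450927734, 26.355131149291992), 1.4042928218841553)
shank side [417.0362 311.6486] top [266.1524 146.2262]
tip+ side [426.997  311.9146] top [267.9112 138.8918]
tip- side [407.4977 311.3938] top [264.3878 153.5878]
o side [373.6914 310.689 ] top [265.5534 134.9844]
top side [320.5347 309.5111] top [264.8044 121.0634]
caps [array([0.5942, 0.0832, 0.07  ]), array([ 0.6293, -0.1295,  0.07  ]), array([ 0.5837, -0.1298,  0.07  ])]
0.73 [268.7, 370.2, 23.8, 102.5]
0.67 [308.9, 373.6, 24.1, 105.4]
0.58 [296.2, 330.9, 10.4, 49.1]
0.73 [310.1, 370.6, 24.1, 97.4]
0.59 [316.2, 274.4, 4.5, 10.5]
```

View pics/hook.png

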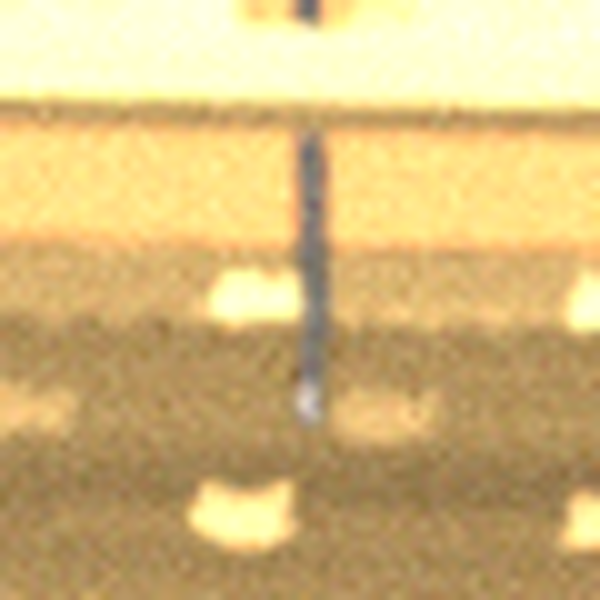

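```bash
cat >> h.py <<'E'
def go(p,yang=None,cur=None):
    "tool-frame shift cm & rotz for world target p, tool y angle deg; assumes tool down"
    s=state();R=np.array(s['orientation']);d=R.T@(np.array(p)-np.array(s['eef_pos']))*100
    a=np.degrees(np.arctan2(R[1,1],R[0,1]));out=[d.round(2).tolist()]
    if yang is not None: out.append(round(float(-np.radians(yang-a)),4))
    print('pos',np.round(s['eef_pos'],4),'yang',round(a,2),'zax',R[:,2].round(3),'go',*out,'t',s['time_s']);return d
E
python3 -c "
from h import *
go([.4866,-.0422,.231],100.9)"
```

```text
pos [0.2252 0.6097 0.2313] yang 69.73 zax [ 0. -0. -1.] go [-47.11, -52.1, 0.03] -0.544 t 2.1
```

Emit:
{"op": "apply_moves", "data": {
  "commands": [
    {"translation": [-47.1,-52.1,0],"delta_rot": [0,0,-0.544]},
    {"translation": [-47.1,-52.1,0],"delta_rot": [0,0,-0.544]},
    {"translation": [-47.1,-52.1,0],"delta_rot": [0,0,-0.544]},
    {"translation": [-47.1,-52.1,0],"delta_rot": [0,0,-0.544]},
    {"translation": [-47.1,-52.1,0],"delta_rot": [0,0,-0.544]},
    {"translation": [-47.1,-52.1,0],"delta_rot": [0,0,-0.544]},
    {"translation": [-47.1,-52.1,0],"delta_rot": [0,0,-0.544]},
    {"translation": [-47.1,-52.1,0],"delta_rot": [0,0,-0.544]},
    {"translation": [-47.1,-52.1,0],"delta_rot": [0,0,-0.544]},
    {"translation": [-47.1,-52.1,0],"delta_rot": [0,0,-0.544]},
    {"translation": [-47.1,-52.1,0],"delta_rot": [0,0,-0.544]},
    {"translation": [-47.1,-52.1,0],"delta_rot": [0,0,-0.544]},
    {"translation": [-47.1,-52.1,0],"delta_rot": [0,0,-0.544]},
    {"translation": [-47.1,-52.1,5],"delta_rot": [0,0,-0.544]},
    {"translation": [-47.1,-52.1,10],"delta_rot": [0,0,-0.544]},
    {"translation": [-47.1,-52.1,15],"delta_rot": [0,0,-0.544]},
    {"translation": [-47.1,-52.1,16],"delta_rot": [0,0,-0.544]},
    {"translation": [-47.1,-52.1,16],"delta_rot": [0,0,-0.544]}
  ],
  "hand": 1
}}

```text
time_s: 4.35
eef_pos: [0.4867, -0.041, 0.0719]
orientation: [[-0.982, -0.191, -0.0], [-0.191, 0.982, 0.001], [0.0, 0.001, -1.0]]
force: [0.6, -0.1, 0.9]
gripper_width: 0.0
gripper_force: 0.0
```

Emit:
{"op": "apply_moves", "data": {
  "commands": [
    {"translation": [0,0,1.2],"delta_rot": [0,0,0]},
    {"translation": [0,0,1.8],"delta_rot": [0,0,0]},
    {"translation": [0,0,2.1],"delta_rot": [0,0,0]},
    {"translation": [0,0,2.4],"delta_rot": [0,0,0]},
    {"translation": [0,0,2.6],"delta_rot": [0,0,0]},
    {"translation": [0,0,2.6],"delta_rot": [0,0,0]}
  ]
}}

```text
time_s: 5.1
eef_pos: [0.4863, -0.0422, 0.0457]
orientation: [[-0.982, -0.189, -0.0], [-0.189, 0.982, 0.0], [0.0, 0.0, -1.0]]
force: [-2.5, 0.0, 5.2]
gripper_width: -0.0
gripper_force: 2.9
```

Moving with ~5 N; continue until the stop.

Emit:
{"op": "apply_moves", "data": {
  "commands": [
    {"translation": [0,0,0.1],"delta_rot": [0,0,0]},
    {"translation": [0,0,0.2],"delta_rot": [0,0,0]},
    {"translation": [0,0,0.3],"delta_rot": [0,0,0]}
  ]
}}

```text
time_s: 5.48
eef_pos: [0.4865, -0.0423, 0.0445]
orientation: [[-0.982, -0.188, -0.0], [-0.188, 0.982, 0.001], [-0.0, 0.001, -1.0]]
force: [-11.1, 0.4, 40.7]
gripper_width: 0.0001
gripper_force: 20.9
```

Emit:
{"op": "apply_moves", "data": {
  "commands": [
    {"translation": [0,0,0.1],"delta_rot": [0,0,0]},
    {"translation": [0,0,-5],"delta_rot": [0,0,0]},
    {"translation": [0,0,-11],"delta_rot": [0,0,0]},
    {"translation": [0,0,-17],"delta_rot": [0,0,0]},
    {"translation": [-2,10,-20.5],"delta_rot": [0,0,0]},
    {"translation": [-7,35.75,-20.5],"delta_rot": [0,0,-0.068]},
    {"translation": [-7,35.75,-20.5],"delta_rot": [0,0,-0.068]},
    {"translation": [-7,35.75,-20.5],"delta_rot": [0,0,-0.068]},
    {"translation": [-7,35.75,-20.5],"delta_rot": [0,0,-0.068]},
    {"translation": [-7,35.75,-20.5],"delta_rot": [0,0,-0.068]},
    {"translation": [-7,35.75,-20.5],"delta_rot": [0,0,-0.068]},
    {"translation": [-7,35.75,-20.5],"delta_rot": [0,0,-0.068]},
    {"translation": [-7,35.75,-20.5],"delta_rot": [0,0,-0.068]}
  ],
  "hand": 0
}}

```text
time_s: 7.1
eef_pos: [0.4882, 0.3202, 0.2473]
orientation: [[-0.968, -0.253, 0.0], [-0.253, 0.968, -0.001], [0.0, -0.001, -1.0]]
force: [-0.0, -0.0, -0.5]
gripper_width: 0.0855
gripper_force: 0.0
```

```bash
python3 - <<'E'
from h import *
s=grab('side','s1.png');t=grab('top','t1.png')
o=np.hstack([cv2.resize(s['pixels'][240:460,230:400],(400,518)),cv2.resize(t['pixels'][190:320,80:180],(400,518))])
cv2.imwrite('pics/c2.png',cv2.convertScaleAbs(o,alpha=1.4))
go([.488,.322,.135],104.8)
for c in('side','top'):print(c,[(round(d['p'],2),d['position']) for d in landmark_of(c,'pick_grip')][:3])
print(proj(s,[.488,.322,.154]),proj(t,[.488,.322,.154]))
E
```

```text
pos [0.4881 0.3206 0.2474] yang 104.66 zax [ 0. -0. -1.] go [-0.02, 0.14, 11.24] -0.0024 t 7.2
side [(0.97, [319.7, 295.5]), (0.61, [345.5, 310.7])]
top [(0.68, [265.3, 130.2]), (0.68, [313.3, 219.1]), (0.67, [243.3, 192.7])]
[344.16709292 309.63120328] [264.87030099 127.29417492]
```

View pics/c2.png

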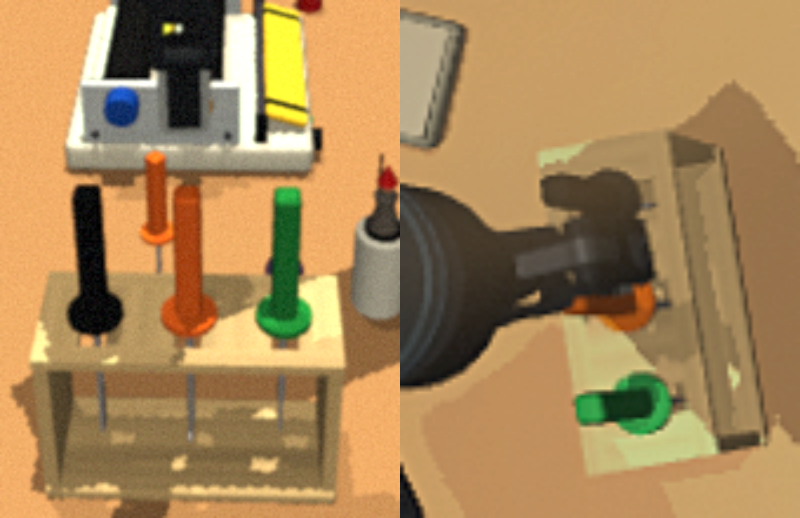

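Emit:
{"op": "apply_moves", "data": {
  "commands": [
    {"translation": [0,0.14,4],"delta_rot": [0,0,0]},
    {"translation": [0,0.14,8],"delta_rot": [0,0,0]},
    {"translation": [0,0.14,11],"delta_rot": [0,0,0]},
    {"translation": [0,0.14,11.2],"delta_rot": [0,0,0]},
    {"translation": [0,0.14,11.2],"delta_rot": [0,0,0]}
  ]
}}

```text
time_s: 7.92
eef_pos: [0.488, 0.3237, 0.1364]
orientation: [[-0.967, -0.255, 0.001], [-0.255, 0.967, 0.001], [-0.001, 0.0, -1.0]]
force: [0.1, -0.5, 0.4]
gripper_width: 0.0855
gripper_force: 0.0
```

Emit:
{"op": "apply_moves", "data": {
  "commands": [
    {"translation": [0,0,0],"delta_rot": [0,0,0]},
    {"translation": [0,0,0],"delta_rot": [0,0,0]},
    {"translation": [0,0,0],"delta_rot": [0,0,0]},
    {"translation": [0,0,0],"delta_rot": [0,0,0]},
    {"translation": [0,0,0],"delta_rot": [0,0,0]},
    {"translation": [0,0,0],"delta_rot": [0,0,0]}
  ],
  "hand": 1
}}

```text
time_s: 8.68
eef_pos: [0.4874, 0.3235, 0.1354]
orientation: [[-0.967, -0.255, 0.0], [-0.255, 0.967, -0.0], [-0.0, -0.0, -1.0]]
force: [-0.3, 1.3, 1.2]
gripper_width: 0.0132
gripper_force: 59.2
```

Emit:
{"op": "apply_moves", "data": {
  "commands": [
    {"translation": [0,0,-3],"delta_rot": [0,0,0]},
    {"translation": [0,0,-7],"delta_rot": [0,0,0]},
    {"translation": [0,0,-12],"delta_rot": [0,0,0]},
    {"translation": [0,0,-12.5],"delta_rot": [0,0,0]},
    {"translation": [0.3,-5,-12.5],"delta_rot": [0,0,0.17]},
    {"translation": [0.6,-10,-12.5],"delta_rot": [0,0,0.34]},
    {"translation": [0.8,-14,-12.5],"delta_rot": [0,0,0.51]},
    {"translation": [1,-18,-12.5],"delta_rot": [0,0,0.68]},
    {"translation": [1.16,-21.7,-12.5],"delta_rot": [0,0,0.85]},
    {"translation": [1.16,-21.7,-12.5],"delta_rot": [0,0,1.02]},
    {"translation": [1.16,-21.7,-12.5],"delta_rot": [0,0,1.19]},
    {"translation": [1.16,-21.7,-12.5],"delta_rot": [0,0,1.36]},
    {"translation": [1.16,-21.7,-12.5],"delta_rot": [0,0,1.571]},
    {"translation": [1.16,-21.7,-12.5],"delta_rot": [0,0,1.571]}
  ]
}}

```text
time_s: 10.42
eef_pos: [0.5308, 0.1107, 0.2593]
orientation: [[-0.256, 0.967, -0.002], [0.967, 0.256, -0.001], [-0.001, -0.002, -1.0]]
force: [0.2, 0.3, -0.4]
gripper_width: 0.0131
gripper_force: 59.2
```

Emit:
{"op": "apply_moves", "data": {
  "commands": [
    {"translation": [0,0,0],"delta_rot": [0,0,0.17]},
    {"translation": [0,0,0],"delta_rot": [0,0,0.34]},
    {"translation": [0,0,0],"delta_rot": [0,0,0.51]},
    {"translation": [0,0,0],"delta_rot": [0,0,0.68]},
    {"translation": [0,0,0],"delta_rot": [0,0,0.85]},
    {"translation": [0,0,0],"delta_rot": [0,0,1.02]},
    {"translation": [0,0,0],"delta_rot": [0,0,1.19]},
    {"translation": [0,0,0],"delta_rot": [0,0,1.36]},
    {"translation": [0,0,0],"delta_rot": [0,0,1.53]},
    {"translation": [0,0,3],"delta_rot": [0,0,1.639]},
    {"translation": [0,0,5],"delta_rot": [0,0,1.639]},
    {"translation": [0,0,6],"delta_rot": [0,0,1.639]},
    {"translation": [0,0,6],"delta_rot": [0,0,1.639]}
  ]
}}

```text
time_s: 12.05
eef_pos: [0.5312, 0.1105, 0.1998]
orientation: [[0.982, 0.19, -0.001], [0.19, -0.982, -0.001], [-0.001, 0.0, -1.0]]
force: [0.1, -0.0, -0.7]
gripper_width: 0.013
gripper_force: 59.2
```

```bash
python3 - <<'E'
from h import *
s=grab('side','s2.png');t=grab('top','t2.png')
import pickle;pickle.dump((s,t),open('ST2.pkl','wb'))
o=np.vstack([cv2.resize(s['pixels'][185:315,240:380],(600,557),interpolation=cv2.INTER_CUBIC)])
o2=cv2.resize(t['pixels'][200:280,220:300],(200,200),interpolation=cv2.INTER_CUBIC)
o=np.hstack([o,np.vstack([o2,np.zeros((357,200,3),np.uint8)])])
cv2.imwrite('pics/c3.png',cv2.convertScaleAbs(o,alpha=1.5))
go([.5315,.1109,.199],-79.1)
for c in('side','top'):
  for q in('pick_hook','clip_eye'):print(c,q,[(round(d['p'],2),d['position']) for d in landmark_of(c,q)][:4])
T=np.array(state()['eef_pos'])
h=T-[0,0,.1074]
print('hook',h,proj(s,h+[.0019,-.0098,0]),'shank bottom',proj(s,h),'eye',proj(s,[.537,.078,.0915]))
E
```

```text
pos [0.532  0.1106 0.2009] yang -79.08 zax [ 0.001  0.    -1.   ] go [-0.04, -0.04, 0.19] 0.0003 t 12.15
side pick_hook [(0.84, [280.3, 313.9]), (0.22, [242.9, 298.7])]
side clip_eye [(0.54, [276.8, 312.4])]
top pick_hook []
top clip_eye []
hook [0.53194935 0.11076101 0.093502  ] [280.12166888 314.40724476] shank bottom [283.53590828 314.19475252] eye [273.47034116 315.64461668]
```

View pics/c3.png

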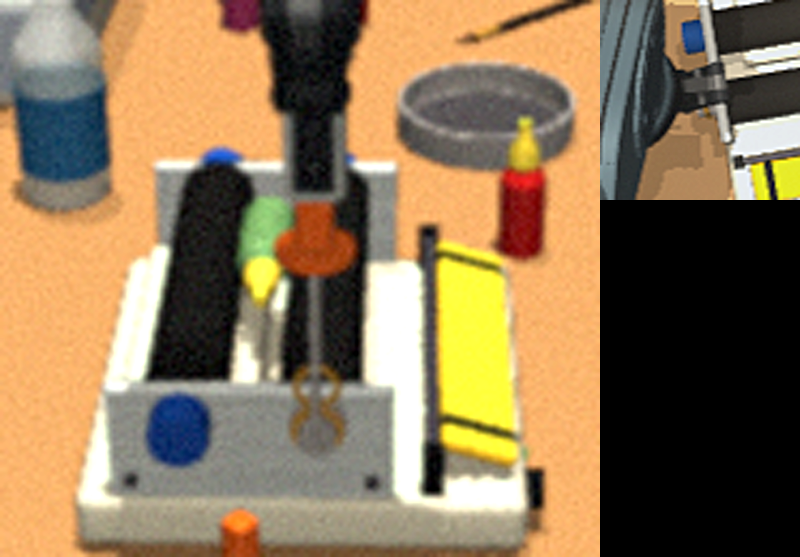

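```bash
python3 - <<'E'
from h import *
import pickle;s,t=pickle.load(open('ST2.pkl','rb'))
T=np.array(state()['eef_pos'])
print('origin',proj(s,T-[0,0,.0294]),'collar top',proj(s,T-[0,0,.0254]))
grab('side')
print([(round(d['p'],2),d['position']) for d in landmark_of('side','pick')][:3])
m=cv2.inRange(cv2.cvtColor(s['pixels'],cv2.COLOR_BGR2HSV),(3,170,50),(14,255,255))[225:260,295:335]
ys,xs=np.nonzero(m);print(ys.min()+225,ys.max()+225,[(r+225,xs[ys==r].min()+295,xs[ys==r].max()+295) for r in np.unique(ys)])
for a in np.linspace(0,2*np.pi,8,endpoint=False):print(proj(s,T-[0,0,.0294]+np.array([.015*np.cos(a),.015*np.sin(a),0])).round(1),end=' ')
x=s['pixels'][262:300,304:324]
print();b=x.astype(int);print((b[...,2]-b[...,0]))
E
```

```text
origin [242.39226462 313.55739502] collar top [240.17087489 313.52298259]
[(0.85, [243.7, 313.6]), (0.61, [341.5, 297.7])]
232 249 [(np.int64(232), np.int64(313), np.int64(313)), (np.int64(233), np.int64(309), np.int64(317)), (np.int64(234), np.int64(309), np.int64(317)), (np.int64(235), np.int64(309), np.int64(317)), (np.int64(236), np.int64(309), np.int64(317)), (np.int64(237), np.int64(309), np.int64(317)), (np.int64(238), np.int64(309), np.int64(319)), (np.int64(239), np.int64(307), np.int64(321)), (np.int64(240), np.int64(305), np.int64(322)), (np.int64(241), np.int64(305), np.int64(322)), (np.int64(242), np.int64(304), np.int64(322)), (np.int64(243), np.int64(305), np.int64(322)), (np.int64(244), np.int64(305), np.int64(322)), (np.int64(245), np.int64(305), np.int64(322)), (np.int64(246), np.int64(306), np.int64(321)), (np.int64(247), np.int64(306), np.int64(320)), (np.int64(248), np.int64(308), np.int64(319)), (np.int64(249), np.int64(310), np.int64(316))]
[241.4 304.3] [245.  305.4] [247.1 311.4] [246.4 318.7] [243.4 322.9] [239.8 321.6] [237.8 315.7] [238.5 308.6] 
[[21 14  
[... 1685 characters left out ...]
 6  5]
 [ 2  4  7  1 10 10  6  7  9  8 11 14  6  8 14 13  6  3  7  1]
 [ 6  3  7  3  4 10  2  9 10  5  7  8  8  6  4  8  7  5  5  5]
 [ 1  7  3  4  4  6  6  7  4  8  6  4  6  6  4  6  5  3  7  7]
 [ 6  6  3  7  3  2  5  6  5  7 -1  6  5  5  1  4  7  5  8  3]
 [ 8  8  4  3  3  8  5  7  4  5  3  4  6  4  2  7  4  5  3  1]
 [ 6  3  5  5  5  7  7  3  4  5  5  8  3  1  1  5  6  5  4  4]
 [ 4  5  3  0  2  5  3  5  6  6  2  6  5  4  6  4 -1  1  3 -1]
 [ 6  5  7  6  1  6  6  2  7  4  5  4  6  5  3  4  1  5  5  7]
 [ 3  2  6  3  1  6  1  4  3  3  4  4  8  5  3  9  8  2  2  7]
 [ 4  7  2  7  2  4  7  9  4  3  3  5  5  4  0  4  6  7  7  7]
 [ 6  4  2  3  6  3  0  2  4  4  6  4  9  2  3  6  4  2  0  7]]
```

Emit:
{"op": "apply_moves", "data": {
  "commands": [
    {"translation": [0.22,0,0.28],"delta_rot": [0,0,0]},
    {"translation": [0.22,0,0.28],"delta_rot": [0,0,0]},
    {"translation": [0.22,0,0.28],"delta_rot": [0,0,0]},
    {"translation": [0.22,0.8,0.28],"delta_rot": [0,0,0]},
    {"translation": [0.22,1.6,0.28],"delta_rot": [0,0,0]},
    {"translation": [0.22,2.0,0.28],"delta_rot": [0,0,0]},
    {"translation": [0.22,2.3,0.28],"delta_rot": [0,0,0]},
    {"translation": [0.22,2.3,0.28],"delta_rot": [0,0,0]}
  ]
}}

```text
time_s: 13.45
eef_pos: [0.5381, 0.0883, 0.1975]
orientation: [[0.982, 0.188, 0.0], [0.188, -0.982, 0.0], [0.0, 0.0, -1.0]]
force: [-0.5, -0.9, -1.3]
gripper_width: 0.0131
gripper_force: 59.2
```

```bash
python3 - <<'E'
from h import *
s=grab('side','s3.png')
cv2.imwrite('pics/c4.png',cv2.convertScaleAbs(cv2.resize(s['pixels'][225:305,270:370],(700,560),interpolation=cv2.INTER_CUBIC),alpha=1.6))
go([.5386,.0878,.198],-79.1)
for q in('pick_hook','clip_eye'):print(q,[(round(d['p'],2),d['position']) for d in landmark_of('side',q)][:2])
E
```

```text
pos [0.538  0.0886 0.1975] yang -79.13 zax [-0.  0. -1.] go [0.04, 0.09, -0.05] -0.0004 t 13.5
pick_hook [(0.79, [272.8, 313.1])]
clip_eye [(0.56, [274.9, 311.8])]
```

View pics/c4.png

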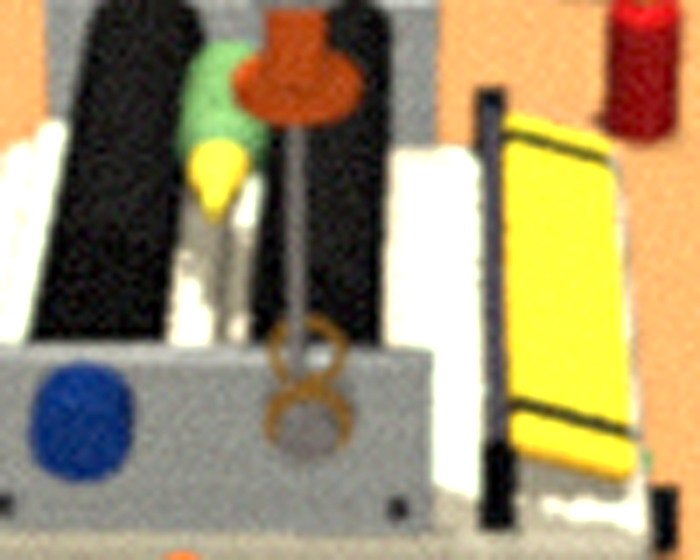

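Emit:
{"op": "apply_moves", "data": {
  "commands": [
    {"translation": [-0.1,0,0],"delta_rot": [0,0,0]},
    {"translation": [-0.2,0,-0.2],"delta_rot": [0,0,0]},
    {"translation": [-0.2,0,-0.5],"delta_rot": [0,0,0]},
    {"translation": [-0.2,0,-0.7],"delta_rot": [0,0,0]},
    {"translation": [-0.2,0,-0.85],"delta_rot": [0,0,0]},
    {"translation": [-0.2,0,-0.85],"delta_rot": [0,0,0]}
  ]
}}

```text
time_s: 14.35
eef_pos: [0.5356, 0.0882, 0.2056]
orientation: [[0.982, 0.189, -0.001], [0.189, -0.982, -0.0], [-0.001, 0.0, -1.0]]
force: [-1.0, 0.4, -5.8]
gripper_width: 0.0131
gripper_force: 58.6
```

Emit:
{"op": "apply_moves", "data": {
  "commands": [
    {"translation": [0,0,-0.2],"delta_rot": [0,0,0]},
    {"translation": [0,0,-0.4],"delta_rot": [0,0,0]},
    {"translation": [0,0,-0.6],"delta_rot": [0,0,0]},
    {"translation": [0,0,-0.8],"delta_rot": [0,0,0]},
    {"translation": [0,0,-1.0],"delta_rot": [0,0,0]},
    {"translation": [0,0,-1.2],"delta_rot": [0,0,0]},
    {"translation": [0,0,-1.6],"delta_rot": [0,0,0]},
    {"translation": [0,0,-2.2],"delta_rot": [0,0,0]},
    {"translation": [0,0,-3],"delta_rot": [0,0,0]},
    {"translation": [0,0,-4],"delta_rot": [0,0,0]},
    {"translation": [0,0,-5],"delta_rot": [0,0,0]},
    {"translation": [0,0,-5],"delta_rot": [0,0,0]}
  ]
}}

```text
time_s: 15.85
eef_pos: [0.5367, 0.0882, 0.257]
orientation: [[0.982, 0.189, 0.002], [0.189, -0.982, 0.001], [0.002, -0.0, -1.0]]
force: [-0.2, 1.0, -1.1]
gripper_width: 0.013
gripper_force: 59.7
```

```bash
python3 - <<'E'
from h import *
s=grab('side','s4.png')
cv2.imwrite('pics/c5.png',cv2.convertScaleAbs(cv2.resize(s['pixels'][195:295,260:385],(700,560),interpolation=cv2.INTER_CUBIC),alpha=1.6))
print(np.round(state()['force'],2))
for q in('pick_hook','clip_eye'):print(q,[(round(d['p'],2),d['position']) for d in landmark_of('side',q)][:2])
go([.5393,-.339,.25])
E
```

```text
[ 0.58  0.83 -0.35]
pick_hook [(0.94, [243.4, 311.5]), (0.58, [243.4, 357.1])]
clip_eye [(0.66, [245.8, 310.3]), (0.51, [433.1, 312.4])]
pos [0.5358 0.0882 0.2558] yang -79.12 zax [-0. -0. -1.] go [-7.73, 42.02, 0.58] t 16.0
```

View pics/c5.png

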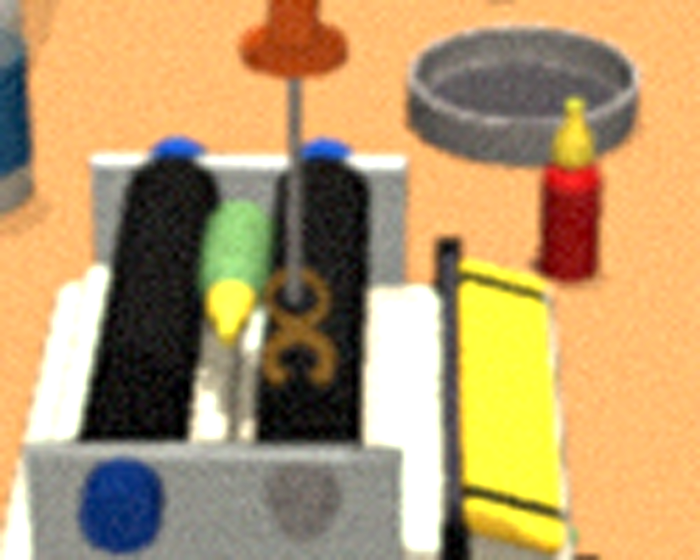

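Emit:
{"op": "apply_moves", "data": {
  "commands": [
    {"translation": [-0.4,2,0],"delta_rot": [0,0,0]},
    {"translation": [-1.2,6,0],"delta_rot": [0,0,0]},
    {"translation": [-2,10,0],"delta_rot": [0,0,0]},
    {"translation": [-2.8,14.5,0],"delta_rot": [0,0,0]},
    {"translation": [-3.6,19,0],"delta_rot": [0,0,0]},
    {"translation": [-4.5,23.5,0],"delta_rot": [0,0,0]},
    {"translation": [-5.4,28,0],"delta_rot": [0,0,0]},
    {"translation": [-6.3,32.5,0],"delta_rot": [0,0,0]},
    {"translation": [-7,36.5,0],"delta_rot": [0,0,0]},
    {"translation": [-7.5,39,0],"delta_rot": [0,0,0]},
    {"translation": [-7.8,40.5,0],"delta_rot": [0,0,0]},
    {"translation": [-7.87,40.97,0],"delta_rot": [0,0,0]},
    {"translation": [-7.87,40.97,2],"delta_rot": [0,0,0]},
    {"translation": [-7.87,40.97,4],"delta_rot": [0,0,0]},
    {"translation": [-7.87,40.97,6],"delta_rot": [0,0,0]},
    {"translation": [-7.87,40.97,8],"delta_rot": [0,0,0]},
    {"translation": [-7.87,40.97,9],"delta_rot": [0,0,0]},
    {"translation": [-7.87,40.97,9],"delta_rot": [0,0,0]}
  ]
}}

```text
time_s: 18.25
eef_pos: [0.5357, -0.3289, 0.1652]
orientation: [[0.982, 0.189, -0.001], [0.189, -0.982, 0.0], [-0.001, -0.001, -1.0]]
force: [-0.2, 0.4, -0.2]
gripper_width: 0.013
gripper_force: 59.6
```

```bash
python3 - <<'E'
from h import *
s=grab('side','s5.png');t=grab('top','t5.png')
a=cv2.resize(s['pixels'][150:240,310:400],(560,560),interpolation=cv2.INTER_CUBIC)
b=cv2.resize(t['pixels'][200:310,420:520],(240,264),interpolation=cv2.INTER_CUBIC)
o=np.zeros((560,800,3),np.uint8);o[:,:560]=a;o[:264,560:]=b
cv2.imwrite('pics/c6.png',cv2.convertScaleAbs(o,alpha=1.6))
for c in('side','top'):
  for q in('pick_hook','clip_eye','dish'):print(c,q,[(round(d['p'],2),d['position']) for d in landmark_of(c,q)][:2])
go([.536,-.329,.1464]);T=np.array(state()['eef_pos']);print(proj(s,T-[0,0,.1074]),proj(s,T-[0,0,.1074]+[.0019,-.0098,0]))
E
```

```text
side pick_hook [(0.26, [244.0, 357.2])]
side clip_eye [(0.38, [199.2, 352.5])]
side dish [(0.8, [257.2, 441.7]), (0.64, [215.1, 353.6])]
top pick_hook [(0.55, [243.8, 205.2])]
top clip_eye []
top dish [(0.93, [351.6, 390.6]), (0.78, [245.7, 467.5])]
pos [ 0.5363 -0.3292  0.1665] yang -79.12 zax [ 0.001 -0.    -1.   ] go [-0.03, -0.02, 2.01] t 18.65
[194.78625691 353.11926936] [193.119598   352.98222568]
```

View pics/c6.png

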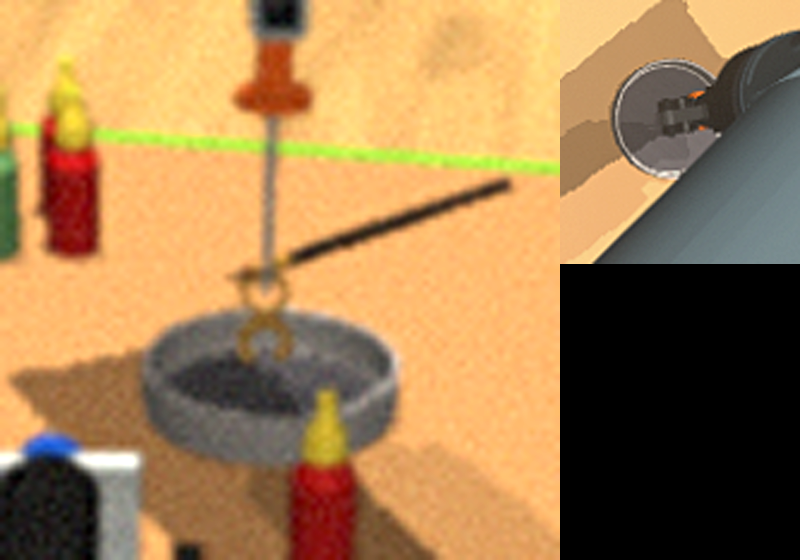

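Emit:
{"op": "apply_moves", "data": {
  "commands": [
    {"translation": [0,0,0.8],"delta_rot": [0,0,0]},
    {"translation": [0,0,1.4],"delta_rot": [0,0,0]},
    {"translation": [0,0,1.8],"delta_rot": [0,0,0]},
    {"translation": [0,0.3,2.0],"delta_rot": [0,0,0]},
    {"translation": [0,0.7,2.2],"delta_rot": [0,0,0]},
    {"translation": [0,1.1,2.4],"delta_rot": [0,0,0]},
    {"translation": [0,1.5,2.5],"delta_rot": [0,0,0]},
    {"translation": [0,1.5,2.55],"delta_rot": [0,0,0]},
    {"translation": [0,1.5,2.55],"delta_rot": [0,0,0]}
  ]
}}

```text
time_s: 19.77
eef_pos: [0.5389, -0.3437, 0.1405]
orientation: [[0.982, 0.189, 0.0], [0.189, -0.982, 0.0], [0.0, -0.0, -1.0]]
force: [1.2, 0.4, -0.3]
gripper_width: 0.013
gripper_force: 59.7
```

```bash
cat > brass.py <<'E'
from h import *
import sys
s=grab('side',sys.argv[1]);b=s['pixels'][185:232,325:385].astype(int)
T=np.array(state()['eef_pos']);print(T,np.round(state()['force'],2),'shank end',proj(s,T-[0,0,.1074]))
m=(b[...,2]-b[...,0]>22)
for r in range(47):print(185+r,''.join('#' if v else '.' for v in m[r]))
E
python3 brass.py s6.png
```

```text
[ 0.53898373 -0.34360399  0.14051958] [ 0.8  -0.3  -0.24] shank end [201.88618241 352.69241293]
185 ################################################..##########
186 #############################################...############
187 ###########################################..###############
188 ########################################..##################
189 #####################################..#####################
190 ##################################..########################
191 ############################################################
192 ############################################################
193 ###########################.################################
194 ###########################.################################
195 ############################################################
196 ############################################################
197 ############################################################
198 ############################################################
199 ############################################################
200 #########################
[... 1350 characters left out ...]
###....................########..#################
222 ################.................###########################
223 .......#############.............###########################
224 ........##################......############################
225 ........####################################################
226 ........####################################################
227 ........####################################################
228 ........####################################################
229 .......#####################################################
230 .......#####################################################
231 .......#####################################################
```

Emit:
{"op": "apply_moves", "data": {
  "commands": [
    {"translation": [0,-1.0,0],"delta_rot": [0,0,0]},
    {"translation": [0,-2.5,0],"delta_rot": [0,0,0]},
    {"translation": [0,-4.0,0],"delta_rot": [0,0,0]},
    {"translation": [0,-5.0,0],"delta_rot": [0,0,0]},
    {"translation": [0,-5.0,0],"delta_rot": [0,0,0]}
  ]
}}

```text
time_s: 20.45
eef_pos: [0.5297, -0.2933, 0.1405]
orientation: [[0.982, 0.19, 0.0], [0.19, -0.982, 0.001], [0.0, -0.001, -1.0]]
force: [0.7, 0.1, -0.9]
gripper_width: 0.0129
gripper_force: 59.7
```

```bash
python3 brass.py s7.png
```

```text
[ 0.52966291 -0.29430638  0.1406755 ] [-0.22 -0.18 -0.82] shank end [210.65677555 353.286214  ]
185 ################################################...#########
186 #############################################...############
187 ###########################################..###############
188 #######################################...##################
189 #####################################.######################
190 ##################################..########################
191 ############################################################
192 ############################################################
193 ############################.###############################
194 ############################################################
195 ############################################################
196 ############################################################
197 ############################################################
198 ############################################################
199 ############################.###############################
200 ########################.
[... 1350 characters left out ...]
###....................#########.#################
222 ################.................###########################
223 .......#############.............###########################
224 ........###################....#############################
225 ........####################################################
226 ........####################################################
227 ........####################################################
228 ........####################################################
229 ........####################################################
230 ........####################################################
231 ........####################################################
```

Emit:
{"op": "apply_moves", "data": {
  "commands": [
    {"translation": [0,-0.5,-2],"delta_rot": [0,0,0]},
    {"translation": [0,-0.5,-6],"delta_rot": [0,0,0]},
    {"translation": [0,-0.5,-11.5],"delta_rot": [0,0,0]},
    {"translation": [0,-0.5,-11.5],"delta_rot": [0,0,0]}
  ]
}}

```text
time_s: 21.0
eef_pos: [0.5305, -0.2924, 0.2612]
orientation: [[0.982, 0.187, 0.008], [0.187, -0.982, -0.004], [0.007, 0.006, -1.0]]
force: [0.0, -0.6, -1.7]
gripper_width: 0.0133
gripper_force: 59.8
```

```bash
python3 brass.py s8.png | sed -n '1p;15,32p'; python3 - <<'E'
from h import *
s=grab('side');t=grab('top')
for c in('side','top'):
  print(c,[(round(d['p'],2),d['position']) for d in landmark_of(c,'clip')][:3])
print(atz(s,(209.5,352),.006))
go([.4874,.3235,.2604],-75.2)
E
```

```text
[ 0.52946618 -0.29106275  0.2585329 ] [ 0.04 -0.86 -1.35] shank end [164.78657994 354.52962592]
198 ############################################################
199 ############################################################
200 ########################........############################
201 ##################....................######################
202 ###############..........................###################
203 ############................................################
204 ###########..................................###############
205 ##########....................................##############
206 #########...............#####..................#############
207 #########.............#########.................############
208 #########.............####.####..................###########
209 #########..............########..................###########
210 ########...............########.................############
211 ########..............##########.................###########
212 ########..............####..####.....##..........###########
213 ########...............###...##.....###.........############
214 ########............................####........############
215 #########...........................####........############
side [(0.4, [211.7, 350.3])]
top []
[ 0.54198051 -0.35568394  0.006     ]
pos [ 0.5279 -0.2893  0.2545] yang -79.13 zax [-0.002  0.001 -1.   ] go [7.57, -60.94, -0.52] -0.0687 t 21.25
```

Emit:
{"op": "apply_moves", "data": {
  "commands": [
    {"translation": [0.7,-6,-1.5],"delta_rot": [0,0,-0.17]},
    {"translation": [1.4,-12,-1.5],"delta_rot": [0,0,-0.34]},
    {"translation": [2.1,-17,-1.5],"delta_rot": [0,0,-0.51]},
    {"translation": [2.7,-22,-1.5],"delta_rot": [0,0,-0.68]},
    {"translation": [3.3,-27,-1.5],"delta_rot": [0,0,-0.85]},
    {"translation": [3.8,-32,-1.5],"delta_rot": [0,0,-1.02]},
    {"translation": [4.3,-36,-1.5],"delta_rot": [0,0,-1.19]},
    {"translation": [4.6,-38.7,-1.5],"delta_rot": [0,0,-1.36]},
    {"translation": [4.6,-38.7,-1.5],"delta_rot": [0,0,-1.53]},
    {"translation": [4.6,-38.7,-1.5],"delta_rot": [0,0,-1.6]},
    {"translation": [4.6,-38.7,-1.5],"delta_rot": [0,0,-1.6]},
    {"translation": [4.6,-38.7,-1.5],"delta_rot": [0,0,-1.6]}
  ]
}}

```text
time_s: 22.75
eef_pos: [0.5004, 0.0987, 0.27]
orientation: [[-0.216, 0.977, -0.001], [0.977, 0.216, -0.0], [-0.0, -0.001, -1.0]]
force: [0.6, -0.3, -1.0]
gripper_width: 0.0131
gripper_force: 59.7
```

```bash
python3 -c "
from h import *
go([.4874,.3235,.27],104.8)"
```

```text
pos [0.5004 0.0987 0.27  ] yang 12.45 zax [-0.001 -0.    -1.   ] go [22.23, 3.58, -0.01] -1.6119 t 22.75
```

Emit:
{"op": "apply_moves", "data": {
  "commands": [
    {"translation": [2,0.3,0],"delta_rot": [0,0,-0.17]},
    {"translation": [4,0.6,0],"delta_rot": [0,0,-0.34]},
    {"translation": [6,1,0],"delta_rot": [0,0,-0.51]},
    {"translation": [8,1.3,0],"delta_rot": [0,0,-0.68]},
    {"translation": [10,1.6,0],"delta_rot": [0,0,-0.85]},
    {"translation": [12,1.9,0],"delta_rot": [0,0,-1.02]},
    {"translation": [14,2.2,0],"delta_rot": [0,0,-1.19]},
    {"translation": [16,2.5,0],"delta_rot": [0,0,-1.36]},
    {"translation": [18,2.9,0],"delta_rot": [0,0,-1.53]},
    {"translation": [20,3.2,0],"delta_rot": [0,0,-1.612]},
    {"translation": [22.23,3.58,0],"delta_rot": [0,0,-1.612]},
    {"translation": [22.23,3.58,0],"delta_rot": [0,0,-1.612]},
    {"translation": [22.23,3.58,0],"delta_rot": [0,0,-1.612]}
  ]
}}

```text
time_s: 24.38
eef_pos: [0.4875, 0.3229, 0.2703]
orientation: [[-0.967, -0.256, -0.0], [-0.256, 0.967, -0.001], [0.0, -0.001, -1.0]]
force: [-0.9, -0.8, -1.0]
gripper_width: 0.013
gripper_force: 59.7
```

```bash
python3 - <<'E'
from h import *
s=grab('side','s9.png')
d=go([.4874,.3235,.1354],104.8)
T=np.array(state()['eef_pos']);print('pred origin',proj(s,T-[0,0,.0294]),proj(s,T-[0,0,.1074]))
for q in('pick','pick_hook'):print(q,[(round(x['p'],2),x['position']) for x in landmark_of('side',q)][:2])
g=s['pixels'][:,:,:].astype(int)
E
```

```text
pos [0.4877 0.3226 0.2704] yang 104.79 zax [ 0.    -0.001 -1.   ] go [-0.0, 0.11, 13.5] -0.0002 t 24.425
pred origin [284.63864755 308.44756012] [338.75886807 309.66525826]
pick [(0.76, [287.0, 309.1])]
pick_hook [(0.65, [343.7, 312.8]), (0.28, [283.2, 301.8])]
```

Emit:
{"op": "apply_moves", "data": {
  "commands": [
    {"translation": [0,0.06,2],"delta_rot": [0,0,0]},
    {"translation": [0,0.06,4],"delta_rot": [0,0,0]},
    {"translation": [0,0.06,6],"delta_rot": [0,0,0]},
    {"translation": [0,0.06,8.5],"delta_rot": [0,0,0]},
    {"translation": [0,0.06,11],"delta_rot": [0,0,0]},
    {"translation": [0,0.06,12.8],"delta_rot": [0,0,0]},
    {"translation": [0,0.06,13.2],"delta_rot": [0,0,0]},
    {"translation": [0,0.06,13.35],"delta_rot": [0,0,0]},
    {"translation": [0,0.06,13.35],"delta_rot": [0,0,0]}
  ]
}}

```text
time_s: 25.65
eef_pos: [0.4877, 0.3247, 0.1378]
orientation: [[-0.966, -0.257, 0.001], [-0.257, 0.966, 0.001], [-0.001, 0.001, -1.0]]
force: [0.3, 0.0, -0.1]
gripper_width: 0.0134
gripper_force: 59.7
```

Emit:
{"op": "apply_moves", "data": {
  "commands": [
    {"translation": [0,0,0.1],"delta_rot": [0,0,0]},
    {"translation": [0,0,0.15],"delta_rot": [0,0,0]},
    {"translation": [0,0,0.15],"delta_rot": [0,0,0]}
  ]
}}

```text
time_s: 26.02
eef_pos: [0.4872, 0.3243, 0.1356]
orientation: [[-0.966, -0.257, 0.0], [-0.257, 0.966, 0.0], [-0.0, 0.0, -1.0]]
force: [-1.5, -0.3, -1.4]
gripper_width: 0.0133
gripper_force: 59.7
```

Basically seated; open and back off straight up.

Emit:
{"op": "apply_moves", "data": {
  "commands": [
    {"translation": [0,0,0],"delta_rot": [0,0,0]},
    {"translation": [0,0,0],"delta_rot": [0,0,0]},
    {"translation": [0,0,0],"delta_rot": [0,0,0]},
    {"translation": [0,0,0],"delta_rot": [0,0,0]},
    {"translation": [0,0,0],"delta_rot": [0,0,0]},
    {"translation": [0,0,0],"delta_rot": [0,0,0]},
    {"translation": [0,0,-4],"delta_rot": [0,0,0]},
    {"translation": [0,0,-8],"delta_rot": [0,0,0]},
    {"translation": [0,0,-13],"delta_rot": [0,0,0]},
    {"translation": [0,0,-15],"delta_rot": [0,0,0]},
    {"translation": [0,0,-15],"delta_rot": [0,0,0]},
    {"translation": [0,0,-15],"delta_rot": [0,0,0]}
  ],
  "hand": 0
}}

```text
time_s: 27.52
eef_pos: [0.4865, 0.3239, 0.2841]
orientation: [[-0.966, -0.257, -0.002], [-0.257, 0.966, -0.001], [0.002, -0.001, -1.0]]
force: [-0.8, 0.6, -0.9]
gripper_width: 0.0853
gripper_force: 0.0
```

```bash
python3 - <<'E'
from h import *
s=grab('side','s10.png');print([(round(x['p'],2),x['position']) for x in landmark_of('side','pick')][:2],state()['gripper_width'])
o=np.zeros((600,800,3),np.uint8);o[:,:400]=cv2.resize(s['pixels'][290:470,240:360],(400,600),interpolation=cv2.INTER_CUBIC)
o[:400,400:]=cv2.resize(s['pixels'][180:320,255:395],(400,400),interpolation=cv2.INTER_CUBIC)
cv2.imwrite('pics/last.png',cv2.convertScaleAbs(o,alpha=1.5))
E
```

```text
[(0.97, [341.4, 298.6]), (0.94, [378.8, 311.5])] 0.08544799561498051
```

View pics/last.png

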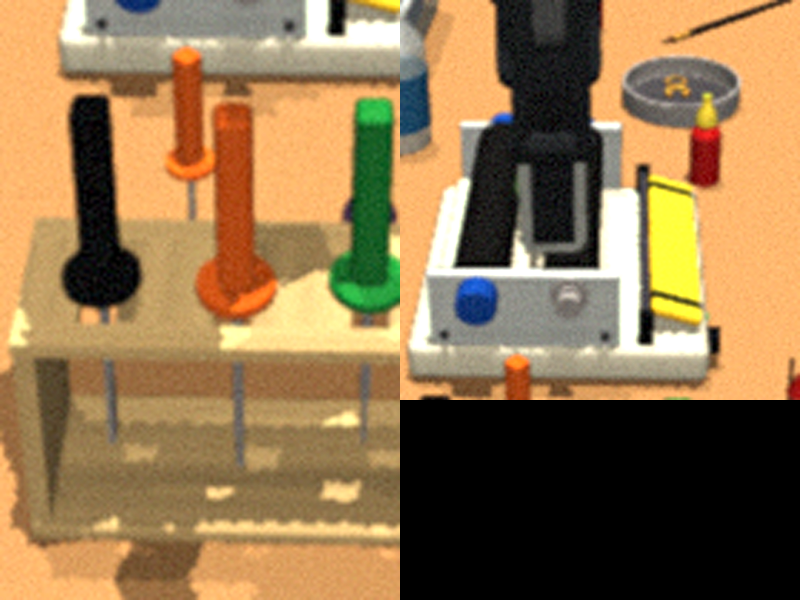

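```bash
python3 - <<'E'
from h import *
for f in('side0.png','s1.png','s10.png'):
    h=cv2.cvtColor(cv2.imread('pics/'+f),cv2.COLOR_BGR2HSV)
    m=cv2.inRange(h,(2,190,50),(12,255,255));m[:,:295]=0;m[:,328:]=0;m[:310]=0
    n,l,st,c=cv2.connectedComponentsWithStats(m);k=1+st[1:,4].argmax();ys,xs=np.nonzero(l==k)
    t=ys<ys.min()+12
    b=ys>ys.max()-14
    print(f,st[k],'top centre',xs[t].mean(),'collar centre',xs[b].mean(),'widest row',[(r,(ys==r).sum()) for r in range(ys.max()-16,ys.max()+1)])
E
```

```text
side0.png [295 310  27  73 975] top centre 300.65168539325845 collar centre 310.05833333333334 widest row [(366, np.int64(12)), (367, np.int64(14)), (368, np.int64(16)), (369, np.int64(16)), (370, np.int64(19)), (371, np.int64(19)), (372, np.int64(21)), (373, np.int64(23)), (374, np.int64(23)), (375, np.int64(17)), (376, np.int64(18)), (377, np.int64(19)), (378, np.int64(15)), (379, np.int64(15)), (380, np.int64(14)), (381, np.int64(13)), (382, np.int64(8))]
s1.png [ 295  310   27   73 1054] top centre 300.9782608695652 collar centre 309.82374100719426 widest row [(366, np.int64(16)), (367, np.int64(19)), (368, np.int64(21)), (369, np.int64(21)), (370, np.int64(23)), (371, np.int64(23)), (372, np.int64(23)), (373, np.int64(23)), (374, np.int64(23)), (375, np.int64(23)), (376, np.int64(22)), (377, np.int64(21)), (378, np.int64(20)), (379, np.int64(18)), (380, np.int64(16)), (381, np.int64(12)), (382, np.int64(10))]
s10.png [ 295  310   28   76 1057] top centre 298.1449275362319 collar centre 310.2867924528302 widest row [(369, np.int64(18)), (370, np.int64(21)), (371, np.int64(22)), (372, np.int64(23)), (373, np.int64(24)), (374, np.int64(24)), (375, np.int64(24)), (376, np.int64(24)), (377, np.int64(23)), (378, np.int64(22)), (379, np.int64(21)), (380, np.int64(20)), (381, np.int64(18)), (382, np.int64(17)), (383, np.int64(13)), (384, np.int64(10)), (385, np.int64(2))]
```

```bash
python3 -c "
from h import *
print(ctrl.sign_off())"
```

```text
the job is handed in; nothing more can be done
None
```

I finished the sequence and handed the job in at about 28 s; no verdict came back. The stop bar was pressed to its stop, the clip was pulled with the pick and lies flat in the right-hand dish, and the pick hangs upright in its own slot about 4 mm from where it started.

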